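Turn up the boathouse lamp to its pointer

TASK

It is dim in here: bring the lamp up by sliding the oblong bar-shaped grip along its track until its middle is level with the little brass pointer beside that track, then let go. Leave the other slider, the one with the round knob for the bait pump, where it is set.

Things in the scene. Friction and masses are not known exactly. Their poses are not given: they have to be found in the camera images.
- lamp_grip (a point): Centre of the lamp slider's grip, 52 mm above the cabinet top: an upright black block, 18 mm along the track (its y), 40 mm across it (its x), 40 mm tall (z up), from 31 to 71 mm high. It slides only along y, 140 mm in all, against about 1.5 N of friction (more when fast), and stays where left. It starts in the first quarter of its travel, at the -y end; the pointer lies further along +y.
- lamp_base: The lamp slider's housing, a fixed aluminium box, 220 mm along the track (its y axis), 90 mm across (x), 25 mm high, with a dark slot down the middle. Origin: the middle of its underside. The grip travels from 70 mm on its -y side to 70 mm on its +y side. Its place and yaw differ each time.
- pointer_tip (a point): Tip of the brass pointer, a flat fixed wedge 20 mm long, 14 mm wide and 4 mm thick on top of the lamp slider's housing (its top 29 mm above the cabinet top), on the +x side of the track, 23 mm beside its middle line. Same axes as the grip, which is level with it when both have the same place along y. It is never at an end of the travel.
- pump_knob (a point): Centre of the bait pump slider's grip, to be left alone: a round black knob 28 mm in diameter and 28 mm tall, its centre 45 mm above the cabinet top, on a fixed housing just like the lamp's but with no pointer; its y runs along its track. The two housings stand side by side, centres 200 to 340 mm apart, either one to the left.
Not all that is in view belongs to the job. What is shaped like the lamp_base but green or orange is not meant.

How it is judged (in metres and radians):
At the end, for the whole second after the job is handed in: The middle of the lamp slider's bar grip is level with the brass pointer's tip, within 12 mm along the track, and the pump's round knob is within 10 mm of where it was (y of lamp_grip in the frame of pointer_tip between -0.012 and 0.012 m and distance of pump_knob from where it was at the start of the episode below 0.01 m); the robot touches nothing.
It fails at once if the pump slider's round knob is shifted by more than 10 mm (distance of pump_knob from where it was at the start of the episode above 0.01 m).
It also fails if it takes over 32 s, if anything falls off the work surface, if the arm or the gripper's body presses on something with over 40 N, if the wrist force passes 120 N, or if a joint passes its speed limit or range.

ROBOT

A 7-joint arm with a two-finger parallel gripper is mounted at the origin on the work surface. World frame = base frame: x ahead of the robot, y to its left, z up, the work surface at z = 0. Lengths are in m, angles in degrees, forces in N, time in s.
With the tool pointing down it reaches from about 0.425 to 0.95 m from the base axis. Payload 16.7 kg.
Tool frame: the origin (TCP) lies midway between the tips of the shut fingers; the grasp point (between the pads) lies 19 mm behind it; z points along the fingers, y is the line along which they close (so a half turn about z gives the same grasp; the last joint's range is limited). The gripper opens to 94 mm and grips with 3 to 60 N. Pads are 16 mm wide; open, the fingers measure 119 mm over their backs; the gripper's body (75 mm by 177 mm) begins 78 mm behind the grasp point.
Start: joints at [-78.008, 24.414, 4.234, 92.017, -1.954, 63.644, -3.845], TCP at [0.237, 0.632, 0.205] pointing down, gripper open.
Joint ranges: [-163.25, 163.25], [-28.42, 122.38], [-70.27, 78.77], [12.13, 141.07], [-58.53, 238.53], [9.26, 117.41], [-156.51, 156.51]. Speed limits (degrees/s): [108.29, 108.29, 136.94, 136.94, 172.46, 172.46, 172.46].

INTERFACE

Orientations are given as [roll, pitch, yaw] about the fixed x, y, z axes, in that order (R = Rz(yaw) Ry(pitch) Rx(roll)).
In Python, from plant import * gives the robot as it stands.
- The arm moves only by the shell command python3 -m pendant 'ROWS' [FORCE]. ROWS is JSON, a list of rows, each a list of 3 entries, a list of its own where there are three numbers: the opening, from 0 (shut) to 1 (fully open), then the shift along the world's x, y, z in units of 40 mm (1.0 is 40 mm), then the turn about the world's z in units of 6 degrees (1.0 is 6 degrees). In form: [[claw, [x, y, z], yaw], ...]. A call has 1 to 5 rows; each row is the pose to reach, as a shift and turn from the pose commanded when the call began; what a row does not reach only later rows make up. A row lasts 1/12 s, in which the tool goes at most 41.7 mm and 7.16 degrees, less where a joint would pass 70% of its speed; a pose out of reach is approached as far as the arm can. A call with a gripper value outside its range is refused whole. The fingers move at their own pace and stop on an object; FORCE is the grip in N (left out, the last holds). Time passes only in rows, so rows that repeat a pose let the fingers close. It gives the time, the measured TCP pose, the force, the opening and the grip force at its end, in the units of the state.
- state(): the state, without advancing time (a new reading comes with each control period).
- capture(name): name is "side" or "top"; returns a dict with "image" (480x640x3 uint8, blue, green, red), "K" (3x3 intrinsics, pixels), "rvec" (rotation vector, rad) and "tvec" (3), from world to camera coordinates, as OpenCV has them. Camera axes: x right, y down, z forward; pixel columns grow to the right and rows downward; lengths in m; the calibration is good to about 2 mm. A picture is of the moment at which its call begins. There is no depth.
- sign_off(): hands the job in; it is judged then, once.
The state is a dict: "t": time; "joint_pos": joint angles; "dq": joint speeds; "joint_efforts": joint torques, N m; "ee_pos": TCP position; "ee_rot": TCP orientation; "wrist_force": force on the tool from outside, world axes, zero at the start; "torque": the same for the moment, N m; "grip_width": opening from 0.0 (shut) to 1.0 (fully open); "gripper_force": force on a finger pad.
Only numpy, scipy, OpenCV 4.12 (cv2) and the standard library are available. Lean on these libraries where they do the work, as an engineer would, in place of code of your own. Each camera call takes 0.05 s, during which the arm holds its last target. There are 200 camera calls.

## Working session

There is one attempt and no reset: what is moved stays moved. The work goes in short steps, Python scripts to look and compute and a shell command to move; the robot and the scene stay as the last step left them, time stands still between calls to the robot, and variables do not carry over. Pictures are saved under pics/ and viewed, at most 10 in all, crops included, and the job is handed in when it is done.

```bash
mkdir -p pics; ls; python3 - <<'E'
from plant import *
import cv2
for n in("top","side"):
    c=capture(n); cv2.imwrite(f"pics/{n}0.png",c["image"]); print(n,c["K"],c["rvec"],c["tvec"])
s=state(); print(s["t"],s["ee_pos"],s["ee_rot"],s["grip_width"])
E
```

```text
pics
top [[499.16655473   0.         322.53971245]
 [  0.         499.16655473 237.6006891 ]
 [  0.           0.           1.        ]] [ 2.17032683 -2.13144587  0.17143598] [-0.02677723  0.45812877  0.84820364]
side [[507.78026168   0.         312.4182151 ]
 [  0.         507.78026168 243.91825381]
 [  0.           0.           1.        ]] [ 2.18989151 -0.89506051  0.3675893 ] [-0.34982279  0.27382368  0.85939829]
0.1 [0.23691334 0.63165298 0.20489048] [-1.79937620e+02  5.00657076e-03  1.59441189e+02] 0.9988112325492218
```

View pics/top0.png

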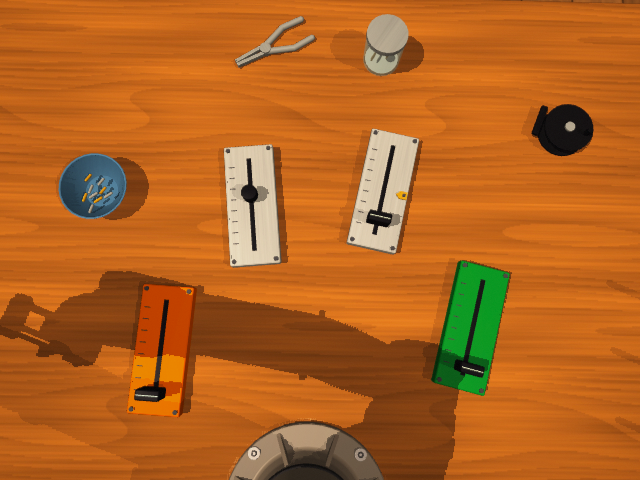

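View pics/side0.png

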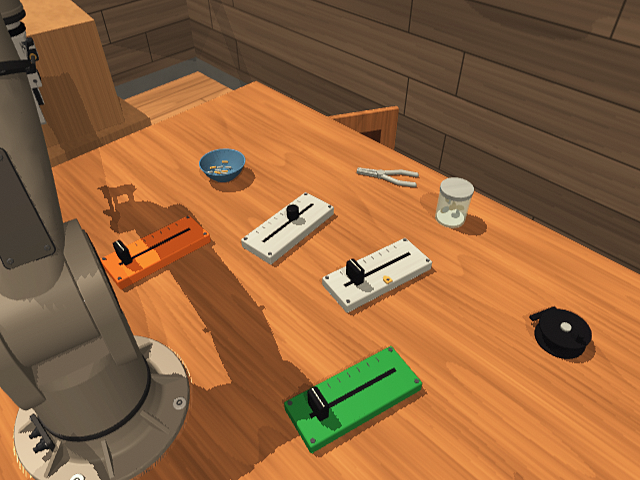

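The lamp slider is the right-hand silver housing in the top view: grip at about (379,218), brass pointer at about (402,195). The pump knob is at (250,193). The green and orange sliders are decoys.

```bash
cat > h.py <<'E'
from plant import *
import cv2, numpy as np
def cast(c,p,z):
    R=cv2.Rodrigues(np.array(c["rvec"]))[0]; t=np.array(c["tvec"]).ravel()
    o=-R.T@t; d=R.T@np.linalg.solve(c["K"],[p[0],p[1],1.]); return (o+d*(z-o[2])/d[2])
def blob(m,roi):
    x0,y0,x1,y1=roi; k=np.zeros_like(m); k[y0:y1,x0:x1]=m[y0:y1,x0:x1]
    cs=cv2.findContours(k,cv2.RETR_EXTERNAL,cv2.CHAIN_APPROX_NONE)[0]
    return max(cs,key=cv2.contourArea)
E
python3 - <<'E'
from h import *
c=capture("top"); im=c["image"]; hsv=cv2.cvtColor(im,cv2.COLOR_BGR2HSV)
m=((hsv[...,1]<70)&(hsv[...,2]>120)).astype(np.uint8)*255
roi=(335,120,430,262); h=blob(m,roi)
box=cv2.boxPoints(cv2.minAreaRect(h)); B=np.array([cast(c,p,.025) for p in box])
print(box.round(1).tolist()); print(B.round(4).tolist(), np.linalg.norm(B-np.roll(B,1,0),axis=1), B.mean(0))
y=cv2.inRange(hsv,(15,130,120),(35,255,255)); inside=np.zeros_like(y); cv2.drawContours(inside,[cv2.convexHull(h)],-1,255,-1)
pc=blob(y&cv2.erode(inside,np.ones((5,5))),roi)[:,0]; print("ptr",pc.min(0),pc.max(0),pc.mean(0), pc.tolist())
g=blob(((hsv[...,2]<60)*255).astype(np.uint8)&inside,(360,205,395,230)); print("grip",cv2.minAreaRect(g))
cv2.imwrite("pics/crop.png",cv2.resize(im[120:262,335:430],None,fx=4,fy=4,interpolation=cv2.INTER_NEAREST))
E
```

```text
[[346.3999938964844, 242.3000030517578], [371.79998779296875, 128.10000610351562], [420.20001220703125, 138.8000030517578], [394.79998779296875, 253.10000610351562]]
[[0.4522, -0.0612, 0.025], [0.6661, -0.106, 0.025], [0.6474, -0.1954, 0.025], [0.4345, -0.1476, 0.025]] [0.08818072 0.21854708 0.0913213  0.21816969] [ 0.55002337 -0.12757485  0.025     ]
ptr [396 191] [405 199] [401.16666667 194.7       ] [[400, 191], [399, 192], [398, 192], [397, 193], [396, 193], [396, 194], [396, 195], [397, 196], [398, 197], [399, 198], [400, 198], [401, 198], [402, 199], [403, 199], [404, 199], [404, 198], [404, 197], [403, 197], [402, 196], [402, 195], [402, 194], [403, 193], [404, 193], [405, 194], [405, 193], [405, 192], [404, 192], [403, 191], [402, 191], [401, 191]]
grip ((378.3259582519531, 218.19337463378906), (23.339433670043945, 23.190776824951172), 41.987213134765625)
```

View pics/crop.png

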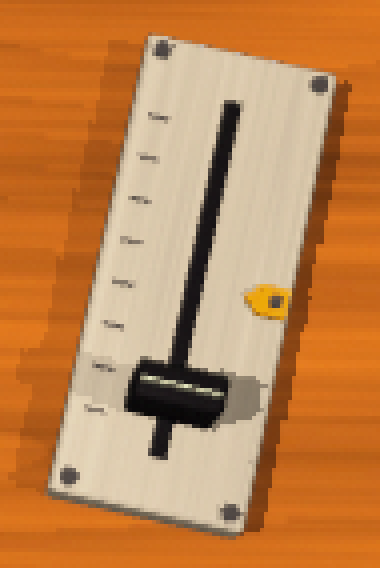

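The crop shows the pointer tip at about full-image pixel (396,194.5). The white line on the grip's top runs through about (381,215.8).

```bash
python3 - <<'E'
from h import *
c=capture("top"); R=cv2.Rodrigues(c["rvec"])[0]; print("cam",-R.T@np.ravel(c["tvec"]))
C=np.array([.5500,-.1276]); 
B=np.array([[0.4522,-0.0612],[0.6661,-0.106],[0.6474,-0.1954],[0.4345,-0.1476]])
u=(B[1]+B[2]-B[0]-B[3]); u/=np.linalg.norm(u); x=np.array([u[1],-u[0]]); print("u",u,np.degrees(np.arctan2(u[1],u[0])))
for n,p,z in(("tip",(396,194.5),.029),("grip",(381,215.8),.071),("slot top",(393,145.3),.025),("slot bot",(374.5,234.5),.025),("knob",(250,193),.059)):
    P=cast(c,p,z)[:2]; print(n,P.round(4),"along",((P-C)@u).round(4),"across",((P-C)@x).round(4))
E
```

```text
cam [ 0.32956585 -0.00869987  0.90628863]
u [ 0.97726308 -0.21203037] -12.241363581330937
tip [ 0.5403 -0.1497] along -0.0048 across 0.0236
grip [ 0.4925 -0.1171] along -0.0584 across 0.0019
slot top [ 0.6338 -0.1452] along 0.0857 across -0.0006
slot bot [ 0.4672 -0.1114] along -0.0843 across 0.0018
knob [0.5306 0.109 ] along -0.0691 across -0.2271
```

The positions agree: the grip is 58 mm and the tip 5 mm on the -y side of the housing's middle, so the travel is about +54 mm along (0.977,-0.212). I'll move above the grip, staying outside the minimum reach, with the fingers turned to close along the track.

```bash
python3 -m pendant '[[1,[0.44,-0.66,0],-0.54],[1,[0.88,-1.32,0],-1.08],[1,[1.32,-1.98,0],-1.62],[1,[1.76,-2.64,0],-2.16],[1,[2.2,-3.3,0],-2.7]]'
python3 -m pendant '[[1,[0.44,-0.66,0],-0.54],[1,[0.88,-1.32,0],-1.08],[1,[1.32,-1.98,0],-1.62],[1,[1.76,-2.64,0],-2.16],[1,[2.2,-3.3,0],-2.7]]'
```

```text
t: 0.62
ee_pos: [0.3256, 0.4985, 0.2054]
ee_rot: [-180.0, -0.0, 143.1]
wrist_force: [0.9, 0.3, -0.8]
grip_width: 0.996
gripper_force: 0.0
t: 1.03
ee_pos: [0.4136, 0.3666, 0.2055]
ee_rot: [-180.0, -0.0, 126.9]
wrist_force: [0.5, -0.1, 1.3]
grip_width: 0.999
gripper_force: 0.0
```

```bash
python3 -m pendant '[[1,[0.13,-0.8,0],-0.54],[1,[0.26,-1.6,0],-1.08],[1,[0.4,-2.4,0],-1.62],[1,[0.53,-3.2,0],-2.16],[1,[0.66,-4.0,0],-2.7]]'
python3 -m pendant '[[1,[0.13,-0.8,0],-0.54],[1,[0.26,-1.6,0],-1.08],[1,[0.4,-2.4,0],-1.62],[1,[0.53,-3.2,0],-2.16],[1,[0.66,-4.0,0],-2.7]]'
python3 -m pendant '[[1,[0.13,-0.8,0],-0.54],[1,[0.26,-1.6,0],-1.1],[1,[0.4,-2.4,0],-1.7],[1,[0.53,-3.2,0],-2.3],[1,[0.66,-4.1,0],-2.8]]'
python3 -m pendant '[[1,[0,0,0],0],[1,[0,0,0],0]]'
```

```text
t: 1.45
ee_pos: [0.4394, 0.2064, 0.2055]
ee_rot: [-180.0, -0.0, 110.7]
wrist_force: [0.0, 0.8, -0.2]
grip_width: 1.003
gripper_force: 0.0
t: 1.87
ee_pos: [0.4657, 0.0464, 0.2056]
ee_rot: [180.0, -0.0, 94.5]
wrist_force: [1.1, 0.2, 0.9]
grip_width: 1.002
gripper_force: 0.0
t: 2.28
ee_pos: [0.4923, -0.117, 0.2056]
ee_rot: [180.0, -0.0, 77.7]
wrist_force: [1.2, 0.8, 0.3]
grip_width: 1.002
gripper_force: 0.0
t: 2.45
ee_pos: [0.492, -0.1179, 0.2054]
ee_rot: [-180.0, 0.0, 77.6]
wrist_force: [-0.8, 1.2, -0.5]
grip_width: 0.996
gripper_force: 0.0
```

```bash
python3 -m pendant '[[1,[0,0,-0.6],0],[1,[0,0,-1.2],0],[1,[0,0,-1.8],0],[1,[0,0,-2.4],0],[1,[0,0,-2.8],0]]'
python3 - <<'E'
from h import *
for n in("side","top"): cv2.imwrite(f"pics/{n}1.png",capture(n)["image"])
a=cv2.imread("pics/side1.png")[160:340,260:460]; b=cv2.imread("pics/top1.png")[100:280,300:460]
cv2.imwrite("pics/c1.png",np.hstack([cv2.resize(a,(400,360)),cv2.resize(b,(320,360))]))
E
```

```text
t: 2.87
ee_pos: [0.4914, -0.1144, 0.0914]
ee_rot: [-179.9, -0.0, 78.0]
wrist_force: [-0.3, 0.6, -0.8]
grip_width: 0.998
gripper_force: 0.0
```

View pics/c1.png

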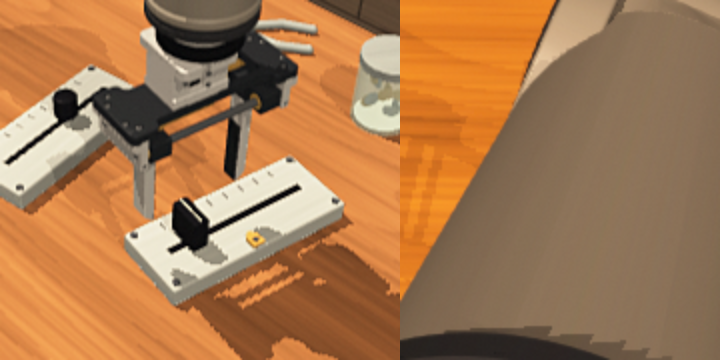

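The side view shows the open fingers just above and either side of the grip. I'll check by projection whether they are lined up with it.

```bash
python3 - <<'E'
from h import *
c=capture("side"); s=state(); print(s["ee_pos"],s["ee_rot"])
u=np.array([.977,-.212,0]); p=np.array(s["ee_pos"])
P=[p,p+.047*u,p-.047*u,[.4925,-.1171,.071],[.5403,-.1497,.029]]
q=cv2.projectPoints(np.array(P,float),c["rvec"],c["tvec"],c["K"],None)[0][:,0]
print(((q-[260,160])*2).round(0).tolist())
hsv=cv2.cvtColor(c["image"],cv2.COLOR_BGR2HSV)
g=blob(((hsv[...,2]<60)*255).astype(np.uint8),(342,250,368,286)); print(cv2.boundingRect(g))
for px in((354.5,265),(353,264)): print(cast(c,px,.071))
cv2.imwrite("pics/c2.png",cv2.resize(c["image"][230:310,310:430],None,fx=6,fy=6,interpolation=cv2.INTER_CUBIC))
E
```

```text
[ 0.49152098 -0.1151488   0.09290241] [-1.79865935e+02  2.61270047e-02  7.79112171e+01]
[[190.0, 192.0], [229.0, 174.0], [149.0, 211.0], [191.0, 208.0], [244.0, 230.0]]
(344, 259, 24, 27)
[ 0.48956047 -0.117461    0.071     ]
[ 0.48948244 -0.11356458  0.071     ]
```

View pics/c2.png

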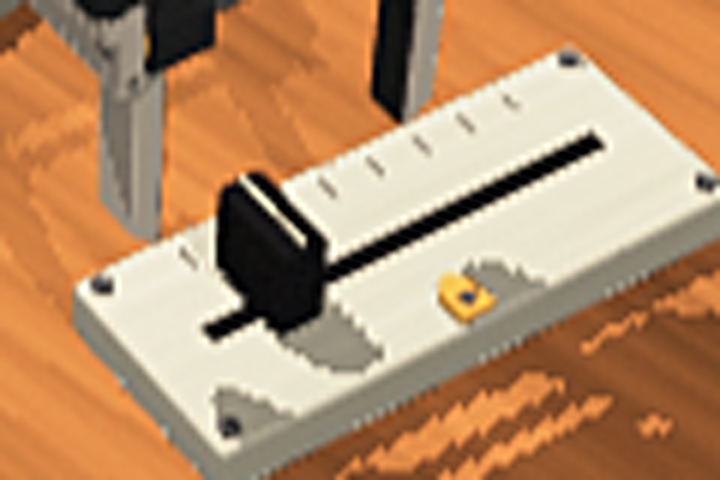

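The grip's white line in the side view is at about (355,265), within 3 mm along the track of the top-view estimate, and the pointer tip agrees too. I'll go down, close, and slide.

```bash
python3 -m pendant '[[1,[0,0,-0.4],0],[1,[0,0,-0.8],0],[1,[0,0,-1.2],0],[1,[0,0,-1.4],0],[1,[0,0,-1.4],0]]' 15
python3 -m pendant '[[0,[0,0,0],0],[0,[0,0,0],0],[0,[0,0,0],0],[0,[0,0,0],0],[0,[0,0,0],0]]' 15
python3 -m pendant '[[0,[0,0,0],0],[0,[0,0,0],0],[0,[0,0,0],0],[0,[0,0,0],0],[0,[0,0,0],0]]' 15
```

```text
t: 3.43
ee_pos: [0.4921, -0.1155, 0.0373]
ee_rot: [-180.0, -0.0, 77.9]
wrist_force: [-1.1, 0.1, 0.7]
grip_width: 0.998
gripper_force: 0.0
t: 3.85
ee_pos: [0.4926, -0.116, 0.038]
ee_rot: [180.0, -0.0, 77.8]
wrist_force: [0.0, -0.6, 0.9]
grip_width: 0.683
gripper_force: 0.0
t: 4.27
ee_pos: [0.4922, -0.1161, 0.0374]
ee_rot: [-180.0, -0.0, 77.8]
wrist_force: [-0.9, 0.2, -0.4]
grip_width: 0.328
gripper_force: 0.0
```

```bash
python3 -m pendant '[[0,[0,0,0],0],[0,[0,0,0],0],[0,[0,0,0],0],[0,[0,0,0],0],[0,[0,0,0],0]]' 15
```

```text
t: 4.68
ee_pos: [0.4922, -0.116, 0.0374]
ee_rot: [-180.0, 0.0, 77.8]
wrist_force: [-0.2, 0.0, -2.0]
grip_width: 0.19
gripper_force: 15.0
```

Gripped: the opening of 0.19 is 18 mm, the grip's thickness. Now I'll slide it 54 mm.

```bash
python3 -m pendant '[[0,[0.26,-0.06,0],0],[0,[0.53,-0.12,0],0],[0,[0.8,-0.17,0],0],[0,[1.06,-0.23,0],0],[0,[1.32,-0.29,0],0]]' 15
python3 -m pendant '[[0,[0,0,0],0],[0,[0,0,0],0],[0,[0,0,0],0]]'
python3 - <<'E'
from h import *
c=capture("side"); cv2.imwrite("pics/c3.png",cv2.resize(c["image"][230:310,310:430],None,fx=6,fy=6,interpolation=cv2.INTER_CUBIC))
E
```

```text
t: 5.1
ee_pos: [0.5464, -0.1275, 0.0374]
ee_rot: [-180.0, -0.0, 77.9]
wrist_force: [-0.8, 4.8, 4.8]
grip_width: 0.192
gripper_force: 15.0
t: 5.35
ee_pos: [0.5458, -0.1273, 0.0375]
ee_rot: [180.0, -0.0, 77.9]
wrist_force: [1.5, 4.0, 0.2]
grip_width: 0.192
gripper_force: 15.0
```

View pics/c3.png

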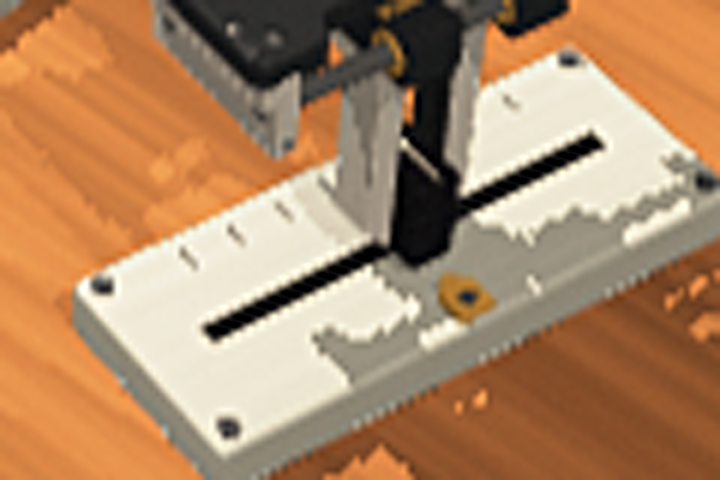

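The grip now sits level with the pointer tip at crop (445,275). I'll open the fingers and go straight up.

```bash
python3 -m pendant '[[0.6,[0,0,0],0],[0.6,[0,0,0],0],[0.6,[0,0,0],0],[0.6,[0,0,0],0],[0.6,[0,0,0],0]]'
python3 -m pendant '[[0.6,[0,0,0.5],0],[0.6,[0,0,1],0],[0.6,[0,0,1.7],0],[0.6,[0,0,2.4],0],[0.6,[0,0,3],0]]'
python3 -m pendant '[[0.6,[0,0.8,0.4],0],[0.6,[0,1.6,0.8],0],[0.6,[0,2.4,1.0],0],[0.6,[0,3.2,1.0],0],[0.6,[0,4,1.0],0]]'
python3 -m pendant '[[0.6,[0,0.8,0],0],[0.6,[0,1.6,0],0],[0.6,[0,2.4,0],0],[0.6,[0,3.2,0],0],[0.6,[0,4,0],0]]'
python3 -m pendant '[[0.6,[0,0.8,0],0],[0.6,[0,1.6,0],0],[0.6,[0,2.4,0],0],[0.6,[0,2.4,0],0],[0.6,[0,2.4,0],0]]'
python3 - <<'E'
from h import *
c=capture("top"); cv2.imwrite("pics/top4.png",c["image"])
d=capture("side"); a=d["image"][230:310,310:430]
cv2.imwrite("pics/c4.png",np.hstack([cv2.resize(c["image"][120:262,330:430],(320,454)),cv2.resize(a,None,fx=4,fy=4)[:454] if 0 else cv2.copyMakeBorder(cv2.resize(a,None,fx=4,fy=4),0,134,0,0,cv2.BORDER_CONSTANT)]))
E
```

```text
t: 5.82
ee_pos: [0.5449, -0.1278, 0.0375]
ee_rot: [-180.0, 0.0, 77.8]
wrist_force: [-0.4, -0.0, 0.2]
grip_width: 0.508
gripper_force: 0.0
t: 6.23
ee_pos: [0.5449, -0.128, 0.1591]
ee_rot: [180.0, 0.0, 77.8]
wrist_force: [0.9, -0.4, -0.4]
grip_width: 0.6
gripper_force: 0.0
t: 6.65
ee_pos: [0.545, 0.0339, 0.1982]
ee_rot: [179.9, -0.1, 77.8]
wrist_force: [0.5, 1.0, 0.0]
grip_width: 0.603
gripper_force: 0.0
t: 7.07
ee_pos: [0.5447, 0.1939, 0.1976]
ee_rot: [-180.0, -0.0, 77.8]
wrist_force: [0.5, -0.0, 0.2]
grip_width: 0.604
gripper_force: 0.0
t: 7.48
ee_pos: [0.5444, 0.29, 0.1969]
ee_rot: [-180.0, 0.0, 78.0]
wrist_force: [0.8, -1.0, 0.7]
grip_width: 0.598
gripper_force: 0.0
```

View pics/c4.png

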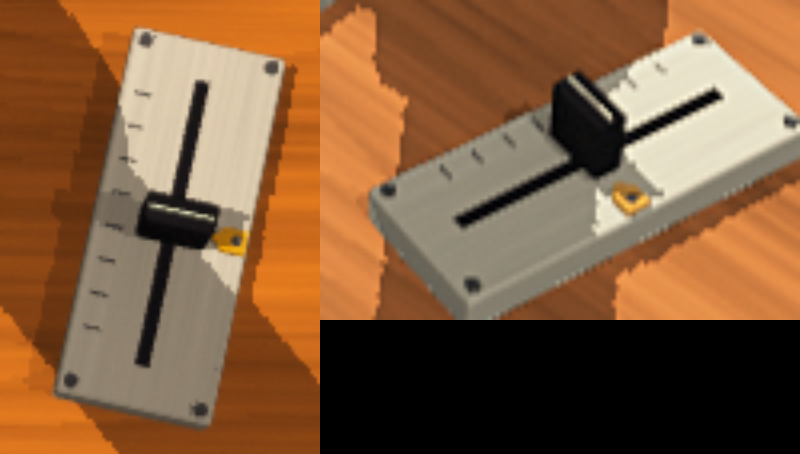

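The grip is free and beside the pointer. Its white line is at top pixel (386.3,185.6) and the tip is at about (396,194.5). One numeric check, then hand in.

```bash
python3 - <<'E'
from h import *
c=capture("top"); u=np.array([.97726,-.21203]);C=np.array([.55,-.1276])
e=((cast(c,(386.3,185.6),.071)-cast(c,(396,194.5),.029))[:2]@u); print("err",e)
if abs(e)<.006: print(sign_off())
E
```

```text
err 0.00017562940144320686
the job is handed in; nothing more can be done
None
```

The lamp grip is level with the brass pointer (within about 1 mm by the top camera) and released, the arm never touched the pump slider, and the job was handed in at about 7.6 s.

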